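Clear the stop post and hold the sprung jig arm wound to its stop

TASK

A grey spacer ring was left hanging on the stop post of the trimming jig, where it blocks the jig's sprung arm: lift it up and off the post and lay it flat in the blue tray (set it down and let go, do not drop it in from a height). Then swing the arm round against its spring, pushing with the gripper's fingers, until it is fully home against the stop post, and keep holding it there: the program finishes while the fingers still hold the arm at its stop, so that a workmate can lock it. Leave the stack of rings, the bottle and the cup where they stand.

Things in the scene. Friction and masses are not known exactly. Their poses are not given: they have to be found in the camera images.
- jig: Green square base plate 200 x 200 x 12 mm, bolted to the bench, with a round pivot body (a coil spring round it, 54 mm outside diameter), a steel stop post and the sprung arm. Origin: centre of the plate's underside, on the bench, z up. The vertical pivot axis is at x = +60, y = 0 mm in the jig frame. The jig is turned at most 0.45 rad from the world axes.
- pivot (a point): Point on the vertical pivot axis of the sprung arm, 65 mm above the bench (mid-thickness of the arm); axes as the jig's. The hub there (36 mm diameter) and its nut reach 82 mm above the bench.
- stop_top (a point): Centre of the flat top of the upright steel stop post, 86 mm above the bench, 90 mm from the pivot axis. The post is 18 mm in diameter; from 58 mm above the bench down it is 36 mm in diameter: the ring sits on this shoulder. The arm's side meets the post when the arm is at its stop.
- swing (a joint): Sprung arm's angle: 0 = at rest, growing counter-clockwise seen from above, 1.2 rad = stop (arm's side against the post). At angle q the arm points 2.531 + q rad from the jig's x axis. Spring torque 0.28 N m at rest, 0.70 at the stop (2 to 5 N at the pin); released, it springs back to 0. With the ring on the post the arm is blocked 0.13 rad or more before the stop.
- pin_grip (a point): Point on the axis of the upright round steel pin at the sprung arm's far end, 112 mm above the bench, 140 mm from the pivot axis; x points along the arm away from the pivot. Pin: 14 mm diameter, 72 to 130 mm above the bench: push or grip here. Arm: aluminium bar 16 mm wide, 14 mm thick, 58 to 72 mm above the bench, reaching 153 mm from the pivot axis.
- ring: Hard grey plastic spacer ring, 52 mm outside diameter, 28 mm hole, 12 mm thick, about 40 g; it starts flat, loosely round the stop post, on the shoulder (underside 58 mm above the bench). Origin: centre of its underside, z along its axis.
- tray: Heavy shallow blue plastic tray, open on top, 170 x 200 mm (x, y) outside, 30 mm high, 4 mm walls, 4 mm floor, empty, does not move. Origin: centre of its underside, on the bench. It stands to one side of the robot's centre line and the jig to the other; which side is which varies.
- ring_stack: Bystander: stack of grey rings, 52 mm diameter, 60 mm tall, one piece; origin at the centre of its underside on the bench.
- bottle: Bystander: clear bottle with a blue cap, 64 mm diameter, 200 mm tall; origin at the centre of its underside.
- cup: Bystander: white cup, 76 mm rim diameter, 70 mm tall; origin at the centre of its underside.
Mind the look-alikes: they are no part of the job. There is more than one size of the ring; the job needs the largest.

How it is judged:
On the way, in this order (a step that is already met when the one before it is completed fails the run):
1. the ring is lifted clear above the stop post in the fingers (z of ring in the frame of stop_top above 0 m and contact force between ring and the fingers above 0.2 N), for 0.05 s.
2. the ring lies flat on the tray's floor, let go (x of ring in the frame of tray between -0.08 and 0.08 m and y of ring in the frame of tray between -0.095 and 0.095 m and z of ring in the frame of tray below 0.01 m and angle between ring's own z axis and vertical below 0.15 rad and contact force between ring and the fingers below 0.1 N), for 0.2 s.
3. the arm is pushed by the fingers fully against its stop (value of joint swing above 1.14 rad and contact force between swing and the fingers above 2 N), for 0.3 s.
At the end, for the whole second after the job is handed in: The arm stands still within 0.06 rad of its stop (angle above 1.14 of 1.2 rad) with the fingers bearing on it with more than 2 N, through the last second; the ring lies flat (within 0.15 rad) and at rest on the tray's floor, released (all of step 2 and all of step 3 and velocity of joint swing between -0.1 and 0.1 rad/s and contact force between ring and anything else above 0.05 N and contact force between ring and the arm below 0.1 N and linear speed of ring below 0.03 m/s); the arm keeps its last pose, push and grip.
It fails at once if the ring is dropped (falls free from more than about 25 mm) (linear speed of ring above 0.7 m/s and contact force between ring and the fingers below 0.01 N).
It fails at once if the stack of rings, the bottle or the cup is displaced by more than 30 mm (distance of any of ring_stack, bottle, cup from where it was at the start of the episode above 0.03 m).
It also fails if it takes over 56 s, if anything falls off the work surface, if the arm or the gripper's body presses on something with over 40 N, if the wrist force passes 120 N, or if a joint passes its speed limit or range.

ROBOT

A 6-joint arm with a two-finger parallel gripper is mounted at the origin on the work surface. World frame = base frame: x ahead of the robot, y to its left, z up, the work surface at z = 0. Lengths are in m, angles in rad, forces in N, time in s.
With the tool pointing down it reaches from about 0.375 to 0.975 m from the base axis. Payload 3.8 kg.
Tool frame: the origin (TCP) lies midway between the tips of the shut fingers; the grasp point (between the pads) lies 19 mm behind it (bot.tcp_to_grasp is the distance from the TCP to the grasp point, in m); z points along the fingers, y is the line along which they close (so a half turn about z gives the same grasp; the last joint's range is limited). The gripper opens to 88 mm and grips with 3 to 60 N. Pads are 18 mm wide; open, the fingers measure 123 mm over their backs; the gripper's body (75 mm by 187 mm) begins 45 mm behind the grasp point.
Start: joints at [1.208, 0.264, 1.604, -0, 1.274, -0.037], TCP at [0.216, 0.639, 0.239] pointing down, gripper open.
Joint ranges: [-2.63, 2.63], [-0.94, 2.18], [0.31, 2.57], [-1.31, 4.45], [0, 2.66], [-2.55, 2.55]. Speed limits (rad/s): [2.57, 2.57, 3.14, 3.14, 3.14, 3.14].

INTERFACE

Orientations are given as a rotation vector (axis times angle).
In Python, from workcell import bot gives the robot as it stands. The module is installed in compiled form; this text tells all that it offers.
- The arm moves only by the tool send_rows, never from a script. Its argument "plan" is a list of rows, each a list of 7 numbers: the shift along the world's x, y, z in mm, then the turn, a rotation vector about the world's x, y, z in rad, then the finger opening in mm, from 0 to 88.1. In form: [[x, y, z, ax, ay, az, grip], ...]. A call has 1 to 10 rows; each row shifts and turns the commanded pose from where the row before left it; what a row does not reach is not made up. A row lasts 1/10 s, in which the tool goes at most 50 mm and 8.59 degrees, less where a joint would pass 70% of its speed; a pose out of reach is approached as far as the arm can. A call with a gripper value outside its range is refused whole. The fingers move at their own pace and stop on an object; "squeeze" is the grip in N (left out, the last holds). Time passes only in rows, so rows that do not move let the fingers close. It gives the time, the measured TCP pose, the force, the opening and the grip force at its end, in the units of the state.
- bot.get_obs(): the state, without advancing time (a new reading comes with each control period).
- bot.capture(name): name is "scene" or "top"; returns a dict with "frame" (480x640x3 uint8, red, green, blue), "fx", "fy", "cx", "cy" (pixels), "R" (3x3) and "t" (3): a world point X has camera coordinates R X + t. Camera axes: x right, y down, z forward; pixel columns grow to the right and rows downward; lengths in m; the calibration is good to about 2 mm. A picture is of the moment at which its call begins. There is no depth.
- bot.close_job(): hands the job in; it is judged then, once.
Trained networks look in the newest picture that a camera, given by its name, has taken for a name from the list of things; names that differ only in an ending like _2 or _b are one class to them, and where a whole thing is asked for, a point or a joint stands for the part that bears it (a point fixed in the world has none). Each returns a list of dicts, best first, with "conf" (0 to 1); they miss things now and then, are a little off and sometimes report something else, mostly with a low value. They report only what shows in the picture. A call takes as long as a camera call. They do not tell look-alikes from the thing itself.
- bot.regions_of(camera, target): "mask" (480x640 bool, what is visible of it) and "centre" ([row, column] in pixels, amid what is visible of it).
The state is a dict: "clock": time; "joint_pos": joint angles; "qd": joint speeds; "joint_efforts": joint torques, N m; "tool_pos": TCP position; "eef_rot": TCP orientation; "ft_force": force on the tool from outside, world axes, zero at the start; "torque": the same for the moment, N m; "width": finger opening in m; "grip_force": force on a finger pad.
Only numpy, scipy, OpenCV 4.12 (cv2) and the standard library are available. Lean on these libraries where they do the work, as an engineer would, in place of code of your own. Each camera call takes 0.05 s, during which the arm holds its last target. There are 200 camera calls.

## Working session

There is one attempt and no reset: what is moved stays moved. The work goes in short steps, Python scripts to look and compute and a tool call to move; the robot and the scene stay as the last step left them, time stands still between calls to the robot, and variables do not carry over. Pictures are saved under pics/ and viewed, at most 10 in all, crops included, and the job is handed in when it is done.

Besides the shell and the picture viewer there is one more tool, called after "Call:" as name([rows], argument=value, ...), one row to a line, values as JSON. send_rows: Moves the arm, as the interface text tells. Its arguments: {"type":"object","properties":{"plan":{"type":"array"},"squeeze":{"type":"number"}},"required":["plan"]}

```bash
mkdir -p pics
cat > h.py <<'E'
import numpy as np, cv2
from workcell import bot
def proj(c,X):
    p=c["R"]@np.asarray(X,float)+c["t"]; return np.array([c["fx"]*p[0]/p[2]+c["cx"],c["fy"]*p[1]/p[2]+c["cy"]])
def unproj(c,u,v,z):
    R=np.array(c["R"]);C=-R.T@c["t"]; d=R.T@np.array([(u-c["cx"])/c["fx"],(v-c["cy"])/c["fy"],1]); return C+d*(z-C[2])/d[2]
E
python3 - <<'E'
from h import *
import pickle
H=dict(jig=.012,pivot=.075,stop_top=.086,swing=.065,pin_grip=.112,ring=.07,tray=.03,ring_stack=.06,bottle=.2,cup=.07)
cs={}
for n in("scene","top"):
    c=bot.capture(n);cs[n]=c;cv2.imwrite(f"pics/{n}0.png",c["frame"][:,:,::-1])
    R=np.array(c["R"]);print(n,(-R.T@c["t"]).round(3),c["fx"])
    for k in H:
        for r in bot.regions_of(n,k)[:4]:
            v,u=r["centre"];print(n,k,round(r["conf"],2),[int(u),int(v)],int(r["mask"].sum()),unproj(c,u,v,H[k])[:2].round(3))
pickle.dump(cs,open("cs.pkl","wb"))
o=bot.get_obs();print(o)
E
```

```text
scene [ 1.221 -0.257  0.742] 575.0083850030392
scene jig 0.8 [230, 307] 10687 [ 0.579 -0.174]
scene jig 0.49 [428, 266] 9043 [0.593 0.187]
scene pivot 0.68 [229, 308] 10883 [ 0.636 -0.183]
scene pivot 0.27 [298, 205] 941 [ 0.43  -0.007]
scene stop_top 0.66 [227, 309] 11125 [ 0.645 -0.187]
scene stop_top 0.16 [418, 345] 2740 [0.795 0.056]
scene swing 0.6 [243, 279] 1480 [ 0.572 -0.147]
scene pin_grip 0.8 [247, 274] 1526 [ 0.608 -0.146]
scene ring 0.86 [182, 283] 513 [ 0.557 -0.242]
scene ring 0.74 [119, 302] 290 [ 0.567 -0.342]
scene ring 0.62 [132, 331] 321 [ 0.63  -0.328]
scene tray 0.72 [428, 272] 8880 [0.62 0.17]
scene ring_stack 0.36 [228, 307] 10975 [ 0.62  -0.182]
scene bottle 0.58 [343, 361] 4232 [ 0.863 -0.091]
scene cup 0.92 [421, 345] 2648 [0.787 0.068]
top [ 0.508 -0.016  1.087] 552.4560792045243
top jig 0.72 [400, 244] 10183 [ 0.555 -0.178]
top pivot 0.59 [397, 245] 10100 [ 0.551 -0.164]
top stop_top 0.63 [397, 245] 10123 [ 0.55  -0.162]
top swing 0.85 [389, 232] 974 [ 0.575 -0.15 ]
top pin_grip 0.91 [390, 230] 1024 [ 0.575 -0.146]
top ring 0.7 [491, 273] 213 [ 0.495 -0.3
[... 320 characters left out ...]
76]
{'clock': 1.1, 'joint_pos': array([ 1.20811770e+00,  2.63854009e-01,  1.60400275e+00, -1.74672278e-06,
        1.27366329e+00, -3.69201938e-02]), 'qd': array([ 4.32414708e-04,  8.84987490e-04,  4.04336647e-04, -2.82232404e-06,
       -1.40910497e-03, -9.21326921e-04]), 'joint_efforts': array([ 8.08998539e-04, -5.02079415e+01, -3.57266557e+01,  7.30633107e-02,
        1.82703766e-02, -6.93965248e-06]), 'tool_pos': array([0.21603604, 0.63950157, 0.23873525]), 'eef_rot': array([5.09437223e-01, 3.09999634e+00, 1.11253527e-04]), 'ft_force': array([-0.26052921, -0.11812703, -0.97486445]), 'torque': array([ 0.0005516 ,  0.01944065, -0.00590898]), 'grip_force': 0.0, 'width': 0.08808093614493169}
```

View pics/scene0.png

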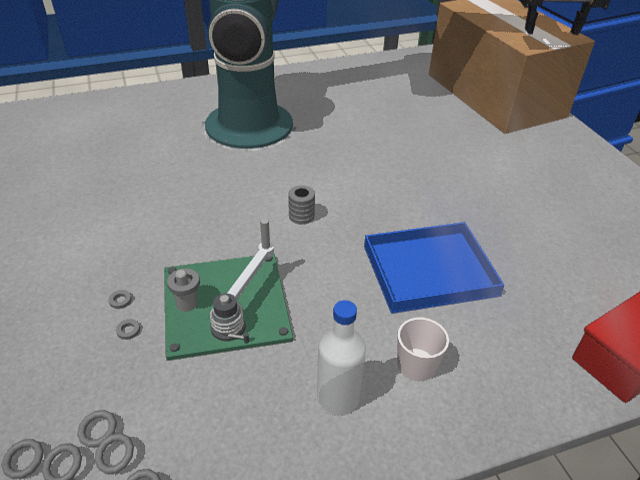

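View pics/top0.png

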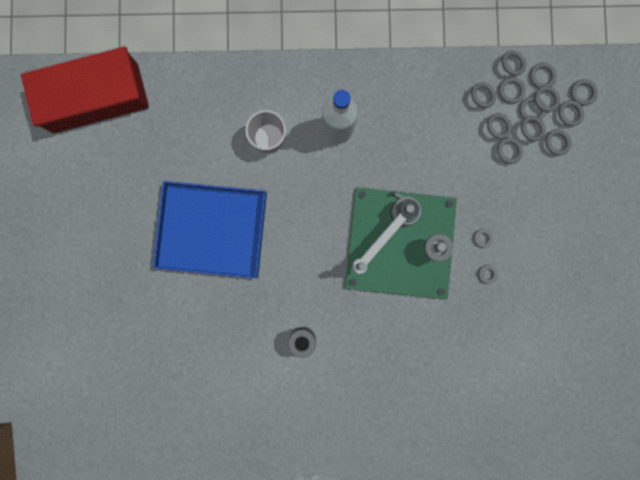

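Scene: the ring hangs on the post at (182,283) in scene and about (439,247) in top. The two look-alikes lie on the bench at (119,300) and (128,329) in scene, and the loose heap is at the lower left. Only the (182,283) ring is on the stop post, and it is larger than the two bench rings. The tray is at (430,266) and the pin tip at (265,222). I'll fit the jig pose and confirm with a crop.

```bash
cat > fit.py <<'E'
from h import *
import pickle
from scipy.optimize import least_squares
cs=pickle.load(open("cs.pkl","rb"))
hulls={}
for n,c in cs.items():
    hsv=cv2.cvtColor(c["frame"],cv2.COLOR_RGB2HSV)
    for k,(lo,hi) in dict(jig=((60,80,30),(90,255,255)),tray=((105,120,40),(125,255,255))).items():
        m=cv2.inRange(hsv,lo,hi)
        lim=dict(scene=dict(jig=(150,240,300,370),tray=(355,215,510,315)),top=dict(jig=(335,175,470,310),tray=(140,170,280,290)))[n][k]
        w=np.zeros_like(m);x0,y0,x1,y1=lim;w[y0:y1,x0:x1]=m[y0:y1,x0:x1]
        w=cv2.morphologyEx(w,cv2.MORPH_OPEN,np.ones((3,3)))
        hulls[n,k]=cv2.convexHull(cv2.findNonZero(w))
def fit(k,a,b,z0,z1,x0,views=("scene","top")):
    def corners(p):
        c,s=np.cos(p[2]),np.sin(p[2])
        return [[p[0]+c*x*a-s*y*b,p[1]+s*x*a+c*y*b,z] for x in(-1,1) for y in(-1,1) for z in(z0,z1)]
    def res(p):
        r=[]
        for n in views:
            c=cs[n];h=cv2.convexHull(np.array([proj(c,X) for X in corners(p)],np.float32))
            # distances of observed hull pts to model hull
            pts=hulls[n,k].reshape(-1,2)
            r+=[cv2.pointPolygonTest(h,(float(u),float(v)),True) for u,v in pts]
            r+=[cv2.pointPolygonTest(hulls[n,k],(float(u),float(v)),True) for u,v in h.reshape(-1,2)]
        return r
    s=least_squares(res,x0,loss="soft_l1",diff_step=1e-4,x_scale=[.01,.01,.05]);return s.x,np.sqrt(np.mean(s.fun**2))
if __name__=="__main__":
    for v in(("scene",),("top",),("scene","top")):
        j,e=fit("jig",.1,.1,0,.012,[.55,-.18,-.06],v);print(v,"jig",j.round(4),e.round(2))
        t,e=fit("tray",.085,.1,0,.03,[.58,.19,-.06],v);print("tray",t.round(4),e.round(2))
    R=np.array([[np.cos(j[2]),-np.sin(j[2])],[np.sin(j[2]),np.cos(j[2])]])
    P=j[:2]+R@[.06,0]; q=lambda ang,r:P+r*np.array([np.cos(j[2]+ang),np.sin(j[2]+ang)])
    off=np.arcsin(17/90)
    S=q(3.731+off,.09);print("pivot",P,"post",S,"pin0",q(2.531,.14),"pinstop",q(3.731,.14))
    out=[]
    for n,(x,y) in dict(scene=(150,210),top=(335,180)).items():
        c=cs[n];im=cv2.resize(c["frame"][y:y+160,x:x+160,::-1],None,fx=2.5*1,fy=2.5,interpolation=cv2.INTER_CUBIC)
        for X in ([*P,.082],[*S,.086],[*q(2.531,.14),.130]):
            u,v=(proj(c,X)-[x,y]+.5)*2.5;print(n,proj(c,X).round(1));cv2.drawMarker(im,(int(u),int(v)),(0,0,255),0,9)
        out.append(im)
    cv2.imwrite("pics/crop1.png",np.hstack(out))
E
python3 fit.py
```

```text
('scene',) jig [ 0.5568 -0.1801 -0.1138] 1.5
tray [ 0.5911  0.1872 -0.1435] 4.94
('top',) jig [ 0.5598 -0.1792 -0.1222] 1.52
tray [ 0.5907  0.1916 -0.1095] 0.98
('scene', 'top') jig [ 0.5587 -0.18   -0.117 ] 1.52
tray [ 0.5906  0.191  -0.1144] 4.03
pivot [ 0.61828808 -0.18705383] post [ 0.54732193 -0.24240549] pin0 [ 0.51374187 -0.09394051] pinstop [ 0.49361969 -0.25075465]
scene [224.  298.1]
scene [180.1 272.8]
scene [263.6 220.4]
top [410. 208.]
top [442.  246.1]
top [362.6 266. ]
```

View pics/crop1.png

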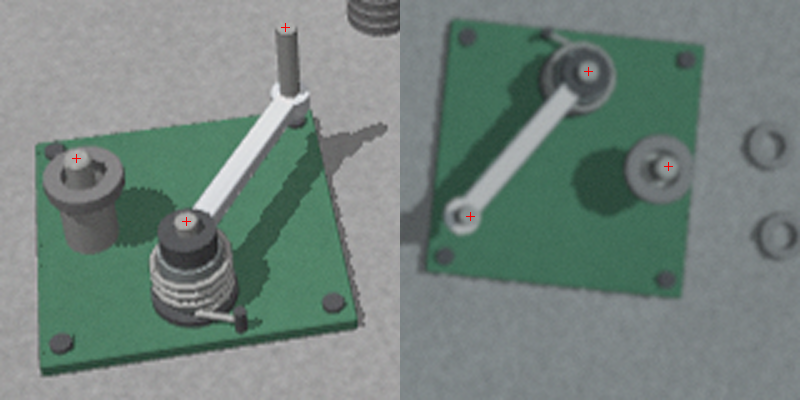

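The crop confirms it: the ring on the post, at crop (84,180) and (660,168), is the large one. The bench rings at (767,147) and (778,237) are smaller. The projected pivot, post and pin match to about 1 px (1–2 mm). Moving above the post.

Call:
send_rows([
  [16.5, -44, 0, 0, 0, -0.083, 88],
  [16.5, -44, 0, 0, 0, -0.083, 88],
  [16.5, -44, 0, 0, 0, -0.083, 88],
  [16.5, -44, 0, 0, 0, -0.083, 88],
  [16.5, -44, 0, 0, 0, -0.083, 88],
  [16.5, -44, 0, 0, 0, -0.083, 88],
  [16.5, -44, 0, 0, 0, -0.083, 88],
  [16.5, -44, 0, 0, 0, -0.083, 88],
  [16.5, -44, 0, 0, 0, -0.083, 88],
  [16.5, -44, 0, 0, 0, -0.083, 88],
], squeeze=20)

```text
clock: 2.1
tool_pos: [0.3814, 0.1978, 0.2391]
eef_rot: [1.719, 2.628, 0.002]
ft_force: [0.3, -0.3, 0.5]
width: 0.0884
grip_force: 0.0
```

Call:
send_rows([
  [16.5, -44, 0, 0, 0, -0.083, 88],
  [16.5, -44, 0, 0, 0, -0.083, 88],
  [16.5, -44, 0, 0, 0, -0.083, 88],
  [16.5, -44, 0, 0, 0, -0.083, 88],
  [16.5, -44, 0, 0, 0, -0.083, 88],
  [16.5, -44, 0, 0, 0, -0.083, 88],
  [16.5, -44, 0, 0, 0, -0.083, 88],
  [16.5, -44, 0, 0, 0, -0.083, 88],
  [16.5, -44, 0, 0, 0, -0.083, 88],
  [0, 0, 0, 0, 0, 0, 88],
])

```text
clock: 3.1
tool_pos: [0.5309, -0.2014, 0.2386]
eef_rot: [2.561, 1.815, -0.001]
ft_force: [-0.7, 0.3, 0.6]
width: 0.088
grip_force: 0.0
```

Call:
send_rows([
  [8, -20, 0, 0, 0, -0.04, 88],
  [8.5, -19.5, 0, 0, 0, -0.04, 88],
  [0, 0, -40, 0, 0, 0, 88],
  [0, 0, -40, 0, 0, 0, 88],
  [0, 0, -40, 0, 0, 0, 88],
  [0, 0, -20, 0, 0, 0, 88],
  [0, 0, -10, 0, 0, 0, 88],
  [0, 0, 0, 0, 0, 0, 88],
  [0, 0, 0, 0, 0, 0, 88],
])

```text
clock: 4.0
tool_pos: [0.5471, -0.2362, 0.0901]
eef_rot: [2.627, 1.72, 0.002]
ft_force: [0.5, 0.0, -0.1]
width: 0.0882
grip_force: 0.0
```

Run:
```python
from h import *
c=bot.capture("scene");a=cv2.resize(c["frame"][200:360,100:300,::-1],None,fx=2,fy=2,interpolation=2)
d=bot.capture("top");b=cv2.resize(d["frame"][165:325,360:560,::-1],None,fx=2,fy=2,interpolation=2)
cv2.imwrite("pics/pre.png",np.hstack([a,b]));o=bot.get_obs();print(o["tool_pos"],o["eef_rot"],o["ft_force"])
```

```text
[ 0.54760695 -0.23658208  0.09087051] [2.62597391 1.71865287 0.00301457] [0.38088922 0.77065308 0.56803479]
```

View pics/pre.png

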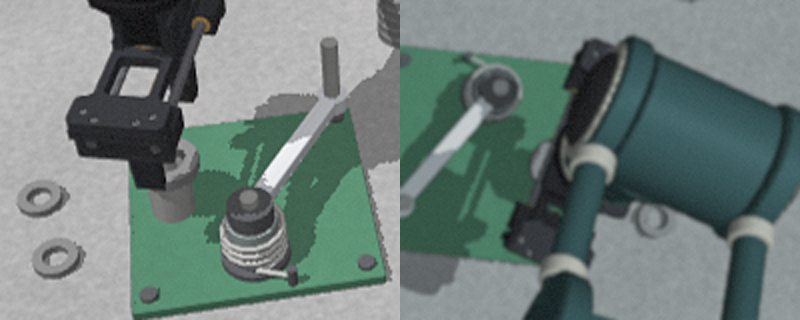

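The fingers (crop left, (150,170)) straddle the ring. The TCP is 4.5 mm off in y, so I'll correct that, lower and grip.

Call:
send_rows([
  [0, -4.5, 0, 0, 0, 0, 88],
  [0, 0, -12, 0, 0, 0, 88],
  [0, 0, -12, 0, 0, 0, 88],
  [0, 0, -8, 0, 0, 0, 88],
  [0, 0, 0, 0, 0, 0, 88],
  [0, 0, 0, 0, 0, 0, 88],
])

```text
clock: 4.7
tool_pos: [0.5455, -0.2402, 0.0558]
eef_rot: [-2.628, -1.719, 0.001]
ft_force: [0.3, 0.0, 0.8]
width: 0.088
grip_force: 0.0
```

Call:
send_rows([
  [0, 0, 0, 0, 0, 0, 45],
  [0, 0, 0, 0, 0, 0, 45],
  [0, 0, 0, 0, 0, 0, 45],
  [0, 0, 0, 0, 0, 0, 45],
  [0, 0, 0, 0, 0, 0, 45],
  [0, 0, 0, 0, 0, 0, 45],
  [0, 0, 0, 0, 0, 0, 45],
])

```text
clock: 5.4
tool_pos: [0.5462, -0.2406, 0.057]
eef_rot: [2.629, 1.72, 0.0]
ft_force: [-0.3, -0.1, 1.5]
width: 0.0509
grip_force: 20.0
```

Call:
send_rows([
  [0, 0, 8, 0, 0, 0, 45],
  [0, 0, 10, 0, 0, 0, 45],
  [0, 0, 10, 0, 0, 0, 45],
  [0, 0, 10, 0, 0, 0, 45],
  [0, 0, 15, 0, 0, 0, 45],
  [0, 0, 20, 0, 0, 0, 45],
  [0, 0, 20, 0, 0, 0, 45],
  [0, 0, 0, 0, 0, 0, 45],
])

```text
clock: 6.2
tool_pos: [0.5485, -0.2417, 0.1543]
eef_rot: [2.624, 1.717, 0.006]
ft_force: [0.4, -0.1, -0.5]
width: 0.0511
grip_force: 20.0
```

Run:
```python
from h import *
c=bot.capture("scene");a=cv2.resize(c["frame"][160:320,100:300,::-1],None,fx=3,fy=3,interpolation=2)
cv2.imwrite("pics/lift.png",a);o=bot.get_obs();print(o["tool_pos"],o["width"],o["grip_force"],o["joint_pos"])
```

```text
[ 0.54752726 -0.24123638  0.15233735] 0.05113437068305447 19.999993820674717 [-4.56624908e-01  1.85508684e-01  1.86470319e+00 -1.41050660e-05
  1.08657014e+00 -4.46578886e-02]
```

View pics/lift.png

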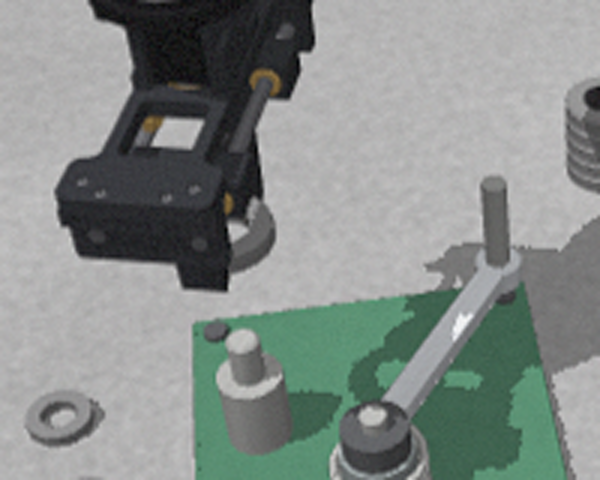

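The ring is gripped flat, clear above the now bare post (240,340), with the pin at (495,210). Carrying it to the tray.

Call:
send_rows([
  [0, 0, 30, 0, 0, 0, 45],
  [3.6, 25, 0, 0, 0, 0.06, 45],
  [3.6, 36, 0, 0, 0, 0.06, 45],
  [3.6, 36, 0, 0, 0, 0.06, 45],
  [3.6, 36, 0, 0, 0, 0.06, 45],
  [3.6, 36, 0, 0, 0, 0.06, 45],
  [3.6, 36, 0, 0, 0, 0.06, 45],
  [3.6, 36, 0, 0, 0, 0.06, 45],
  [3.6, 36, 0, 0, 0, 0.06, 45],
  [3.6, 36, 0, 0, 0, 0.06, 45],
])

```text
clock: 7.25
tool_pos: [0.5775, 0.0739, 0.1784]
eef_rot: [-2.071, -2.36, 0.002]
ft_force: [0.5, -0.6, -0.7]
width: 0.0507
grip_force: 20.0
```

Call:
send_rows([
  [3.6, 36, 0, 0, 0, 0.06, 45],
  [3.6, 36, 0, 0, 0, 0.06, 45],
  [3.6, 36, 0, 0, 0, 0.06, 45],
  [0, 11, -20, 0, 0, 0, 45],
  [0, 0, -40, 0, 0, 0, 45],
  [0, 0, -40, 0, 0, 0, 45],
  [0, 0, -30, 0, 0, 0, 45],
  [0, 0, -15, 0, 0, 0, 45],
  [0, 0, 0, 0, 0, 0, 45],
  [0, 0, 0, 0, 0, 0, 45],
])

```text
clock: 8.25
tool_pos: [0.5897, 0.1915, 0.0352]
eef_rot: [1.854, 2.536, 0.001]
ft_force: [0.8, 0.3, -0.1]
width: 0.051
grip_force: 20.0
```

Run:
```python
from h import *
c=bot.capture("scene");a=cv2.resize(c["frame"][180:340,340:540,::-1],None,fx=3,fy=3,interpolation=2)
cv2.imwrite("pics/tray1.png",a);o=bot.get_obs();print(o["tool_pos"],o["eef_rot"],o["width"],o["grip_force"],o["joint_pos"],o["ft_force"])
```

```text
[0.59064641 0.19177609 0.03628733] [1.85371246 2.53443557 0.00323876] 0.050926273922926785 19.99987944960594 [ 2.73829671e-01  3.56303630e-01  1.88988391e+00  3.06641992e-05
  8.92801390e-01 -3.39914427e-02] [ 0.54075905  0.55713569 -0.68611705]
```

View pics/tray1.png

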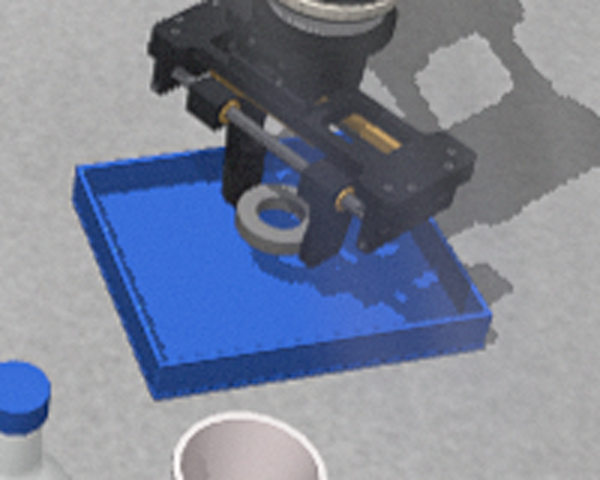

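The ring (crop (275,215)) is level in the fingers, a little above the tray floor and well within the walls. Lowering to about 2 mm above the floor, then releasing gently.

Call:
send_rows([
  [0, 0, -12, 0, 0, 0, 45],
  [0, 0, -10, 0, 0, 0, 45],
  [0, 0, -5, 0, 0, 0, 45],
  [0, 0, -3, 0, 0, 0, 45],
  [0, 0, 0, 0, 0, 0, 45],
  [0, 0, 0, 0, 0, 0, 45],
])

```text
clock: 8.9
tool_pos: [0.5893, 0.1915, 0.0047]
eef_rot: [1.854, 2.536, 0.0]
ft_force: [0.2, -0.2, -0.3]
width: 0.0511
grip_force: 20.0
```

Call:
send_rows([
  [0, 0, 0, 0, 0, 0, 60],
  [0, 0, 0, 0, 0, 0, 70],
  [0, 0, 0, 0, 0, 0, 80],
  [0, 0, 0, 0, 0, 0, 80],
  [0, 0, 0, 0, 0, 0, 80],
  [0, 0, 10, 0, 0, 0, 80],
  [0, 0, 20, 0, 0, 0, 80],
  [0, 0, 40, 0, 0, 0, 80],
  [0, 0, 40, 0, 0, 0, 80],
  [0, 0, 40, 0, 0, 0, 80],
])

```text
clock: 9.9
tool_pos: [0.589, 0.1914, 0.1568]
eef_rot: [1.854, 2.536, 0.0]
ft_force: [0.9, 0.8, 0.5]
width: 0.0801
grip_force: 0.0
```

Call:
send_rows([
  [0, 0, 35, 0, 0, -0.13, 80],
  [-4, -15, 0, 0, 0, -0.13, 80],
  [-4, -15, 0, 0, 0, -0.13, 80],
  [-4, -15, 0, 0, 0, -0.13, 80],
  [-4, -15, 0, 0, 0, -0.13, 80],
  [-4, -15, 0, 0, 0, -0.13, 80],
  [-4, -15, 0, 0, 0, -0.13, 80],
  [-4, -15, 0, 0, 0, -0.13, 80],
  [-4, -15, 0, 0, 0, -0.13, 80],
  [-4, -15, 0, 0, 0, -0.13, 80],
])

```text
clock: 10.9
tool_pos: [0.5531, 0.0559, 0.1906]
eef_rot: [3.013, 0.888, 0.001]
ft_force: [-0.5, -0.4, 0.3]
width: 0.08
grip_force: 0.0
```

Call:
send_rows([
  [-4, -15, 0, 0, 0, -0.13, 80],
  [-4, -15, 0, 0, 0, -0.13, 80],
  [-4, -15, 0, 0, 0, -0.13, 80],
  [-4, -15, 0, 0, 0, -0.13, 80],
  [-4, -15, 0, 0, 0, -0.13, 80],
  [-4, -15, 0, 0, 0, -0.13, 80],
  [-4, -15, 0, 0, 0, -0.13, 80],
  [-4, -15, 0, 0, 0, -0.13, 80],
  [-4, -15, 0, 0, 0, -0.13, 80],
  [0, -14, 0, 0, 0, -0.13, 80],
])

```text
clock: 11.9
tool_pos: [0.5168, -0.0931, 0.1905]
eef_rot: [-2.936, 1.117, -0.001]
ft_force: [-0.5, -0.4, 0.1]
width: 0.0801
grip_force: 0.0
```

Run:
```python
from h import *
import pickle
c=bot.capture("scene");t=bot.capture("top")
cv2.imwrite("pics/s3.png",c["frame"][:,:,::-1])
for n,d in(("scene",c),("top",t)):
  for k,z in(("ring",.016),("pin_grip",.1)):
    for r in bot.regions_of(n,k)[:4]:
        v,u=r["centre"];print(n,k,round(r["conf"],2),int(u),int(v),r["mask"].sum(),unproj(d,u,v,z)[:2].round(3))
o=bot.get_obs();print(o["tool_pos"],o["eef_rot"],o["joint_pos"])
```

```text
scene ring 0.94 428 267 487 [0.597 0.184]
scene ring 0.87 119 295 301 [ 0.499 -0.348]
scene pin_grip 0.69 242 273 1588 [ 0.594 -0.151]
top ring 0.69 482 234 238 [ 0.571 -0.338]
top ring 0.62 207 226 482 [0.596 0.196]
top ring 0.48 487 268 242 [ 0.505 -0.344]
top pin_grip 0.92 411 208 365 [ 0.615 -0.186]
[ 0.51730158 -0.0919652   0.18999251] [-2.94049719e+00  1.10487122e+00 -3.50685610e-04] [-2.23569259e-01  1.73691010e-02  1.97595374e+00  3.71511129e-04
  1.14799817e+00  2.06591849e+00]
```

View pics/s3.png

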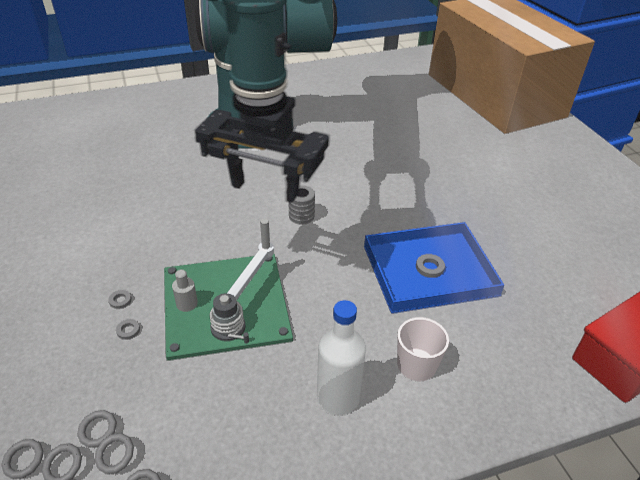

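The ring lies flat in the tray at (430,265). The pin tip is at (265,222) and the bystanders haven't moved. Next I lower over the pin and grip it.

Call:
send_rows([
  [-3, -0.5, -10, 0, 0, 0, 80],
  [0, 0, -35, 0, 0, 0, 80],
  [0, 0, -30, 0, 0, 0, 80],
  [0, 0, -22, 0, 0, 0, 80],
  [0, 0, 0, 0, 0, 0, 80],
  [0, 0, 0, 0, 0, 0, 8],
  [0, 0, 0, 0, 0, 0, 8],
  [0, 0, 0, 0, 0, 0, 8],
  [0, 0, 0, 0, 0, 0, 8],
  [0, 0, 0, 0, 0, 0, 8],
], squeeze=15)

```text
clock: 13.2
tool_pos: [0.5149, -0.0932, 0.0936]
eef_rot: [-2.939, 1.108, -0.003]
ft_force: [0.3, 0.2, 1.0]
width: 0.0421
grip_force: 0.0
```

Call:
send_rows([
  [0, 0, 0, 0, 0, 0, 8],
  [0, 0, 0, 0, 0, 0, 8],
  [0, 0, 0, 0, 0, 0, 8],
  [0, 0, 0, 0, 0, 0, 8],
  [0, 0, 0, 0, 0, 0, 8],
])

```text
clock: 13.7
tool_pos: [0.5139, -0.0932, 0.0926]
eef_rot: [2.939, -1.108, -0.001]
ft_force: [-1.6, -0.9, 0.4]
width: 0.0135
grip_force: 15.0
```

Run:
```python
from h import *
o=bot.get_obs();print(o["tool_pos"],o["eef_rot"],o["joint_pos"],o["width"],o["grip_force"],o["ft_force"])
P=np.array([.6183,-.1865]);a0=2.414
for i in range(11):
    p=P+.14*np.array([np.cos(a0+.12*i),np.sin(a0+.12*i)]); print(i,p.round(4), ((p-pp)*1000).round(1) if i else ""); pp=p
```

```text
[ 0.51394059 -0.09321475  0.09262719] [ 2.93910374e+00 -1.10816985e+00 -8.38454255e-04] [-2.26825522e-01  1.17414135e-01  2.06742144e+00 -5.36553960e-04
  9.57354844e-01  2.06540181e+00] 0.013492999449956786 14.999916600063443 [-1.55451915 -0.86549196  0.42943383]
0 [ 0.5138 -0.0934] 
1 [ 0.5034 -0.1066] [-10.4 -13.2]
2 [ 0.4946 -0.1209] [ -8.7 -14.3]
3 [ 0.4877 -0.1362] [ -7.  -15.3]
4 [ 0.4826 -0.1522] [ -5.1 -16. ]
5 [ 0.4794 -0.1687] [ -3.1 -16.5]
6 [ 0.4783 -0.1854] [ -1.1 -16.8]
7 [ 0.4792 -0.2022] [  0.9 -16.8]
8 [ 0.4821 -0.2187] [  2.9 -16.5]
9 [ 0.4869 -0.2348] [  4.8 -16.1]
10 [ 0.4936 -0.2502] [  6.7 -15.4]
```

The pin is gripped at 13.5 mm width, and the TCP matches the predicted pin position to under 1 mm. Swinging along the arc now.

Call:
send_rows([
  [-5.4, -6.5, 0, 0, 0, 0.06, 8],
  [-5, -6.7, 0, 0, 0, 0.06, 8],
  [-4.5, -7.1, 0, 0, 0, 0.06, 8],
  [-4.2, -7.2, 0, 0, 0, 0.06, 8],
  [-3.7, -7.6, 0, 0, 0, 0.06, 8],
  [-3.3, -7.7, 0, 0, 0, 0.06, 8],
  [-2.8, -7.9, 0, 0, 0, 0.06, 8],
  [-2.3, -8.1, 0, 0, 0, 0.06, 8],
  [-1.8, -8.2, 0, 0, 0, 0.06, 8],
  [-1.3, -8.3, 0, 0, 0, 0.06, 8],
])

```text
clock: 14.7
tool_pos: [0.4788, -0.1674, 0.0926]
eef_rot: [-3.134, 0.187, 0.004]
ft_force: [-3.2, 4.8, 4.5]
width: 0.0132
grip_force: 15.0
```

Call:
send_rows([
  [-0.8, -8.4, 0, 0, 0, 0.06, 8],
  [-0.3, -8.4, 0, 0, 0, 0.06, 8],
  [0.2, -8.4, 0, 0, 0, 0.06, 8],
  [0.7, -8.4, 0, 0, 0, 0.06, 8],
  [1.2, -8.3, 0, 0, 0, 0.06, 8],
  [1.7, -8.2, 0, 0, 0, 0.06, 8],
  [2.2, -8.1, 0, 0, 0, 0.06, 8],
  [2.6, -8.0, 0, 0, 0, 0.06, 8],
  [0, 0, 0, 0, 0, 0, 8],
])

```text
clock: 15.6
tool_pos: [0.4851, -0.2345, 0.0925]
eef_rot: [-3.088, -0.562, 0.008]
ft_force: [-8.2, 2.0, 8.4]
width: 0.0131
grip_force: 15.0
```

Run:
```python
from h import *
o=bot.get_obs();p=o["tool_pos"];P=np.array([.6183,-.1865]);d=p[:2]-P
print(p,o["eef_rot"],o["width"],o["grip_force"],o["ft_force"],"r",np.hypot(*d),"q",np.arctan2(d[1],d[0])%6.2832-2.414)
```

```text
[ 0.48508931 -0.23448344  0.09254267] [-3.08822437 -0.56156501  0.00800313] 0.013115544766784847 15.002541071735322 [-8.21602997  2.04101163  8.42697878] r 0.14158918761213785 q 1.0733462572560586
```

Call:
send_rows([
  [1, -6.5, 0, 0, 0, 0.05, 8],
  [2, -6, 0, 0, 0, 0.04, 8],
  [1, -2, 0, 0, 0, 0.02, 8],
  [0, 0, 0, 0, 0, 0, 8],
  [0, 0, 0, 0, 0, 0, 8],
])

```text
clock: 16.1
tool_pos: [0.4907, -0.2484, 0.0926]
eef_rot: [-3.055, -0.728, 0.002]
ft_force: [-3.4, 2.5, 5.0]
width: 0.0133
grip_force: 15.0
```

Run:
```python
from h import *
o=bot.get_obs();p=o["tool_pos"];P=np.array([.6183,-.1865]);d=p[:2]-P
print(p,o["eef_rot"],o["width"],o["grip_force"],o["ft_force"],"r",np.hypot(*d),"q",np.arctan2(d[1],d[0])%6.2832-2.414)
```

```text
[ 0.49071216 -0.2484092   0.09260511] [-3.05452678e+00 -7.28153616e-01  2.14565439e-03] 0.013272981116764573 15.000313399359584 [-3.38824756  2.53555966  5.0260943 ] r 0.1418146910808102 q 1.1793676962165986
```

Call:
send_rows([
  [0.7, -1.4, 0, 0, 0, 0, 8],
  [0.7, -1.4, 0, 0, 0, 0, 8],
  [0, 0, 0, 0, 0, 0, 8],
  [0, 0, 0, 0, 0, 0, 8],
])

```text
clock: 16.5
tool_pos: [0.492, -0.251, 0.0926]
eef_rot: [-3.054, -0.729, 0.003]
ft_force: [-4.3, 3.8, 5.0]
width: 0.0132
grip_force: 15.0
```

Call:
send_rows([
  [0.7, -1.4, 0, 0, 0, 0, 8],
  [0, 0, 0, 0, 0, 0, 8],
  [0, 0, 0, 0, 0, 0, 8],
])

```text
clock: 16.8
tool_pos: [0.4923, -0.2517, 0.0926]
eef_rot: [-3.053, -0.728, 0.004]
ft_force: [-6.3, 5.0, 6.3]
width: 0.0134
grip_force: 15.0
```

Call:
send_rows([
  [0.6, -1.4, 0, 0, 0, 0, 8],
  [0, 0, 0, 0, 0, 0, 8],
  [0, 0, 0, 0, 0, 0, 8],
])

```text
clock: 17.1
tool_pos: [0.4924, -0.252, 0.0925]
eef_rot: [-3.051, -0.727, 0.005]
ft_force: [-6.7, 8.7, 9.1]
width: 0.0134
grip_force: 15.0
```

Call:
send_rows([
  [0.6, -1.4, 0, 0, 0, 0, 8],
  [0, 0, 0, 0, 0, 0, 8],
  [0, 0, 0, 0, 0, 0, 8],
  [0, 0, 0, 0, 0, 0, 8],
  [0, 0, 0, 0, 0, 0, 8],
])

```text
clock: 17.6
tool_pos: [0.4924, -0.2523, 0.0924]
eef_rot: [-3.049, -0.726, 0.006]
ft_force: [-7.2, 12.3, 11.8]
width: 0.0135
grip_force: 15.0
```

Run:
```python
from h import *
c=bot.capture("scene");a=c["frame"][170:350,130:310,::-1];d=bot.capture("top");b=d["frame"][160:340,320:500,::-1]
cv2.imwrite("pics/end.png",cv2.resize(np.hstack([a,b]),None,fx=2.2,fy=2.2,interpolation=2))
o=bot.get_obs();print(o["tool_pos"],o["ft_force"],o["qd"].round(3),o["grip_force"])
```

```text
[ 0.49241505 -0.25231035  0.09242038] [-7.47036433 12.47122906 11.55434736] [ 0.    -0.    -0.001 -0.001  0.    -0.002] 14.985712487250566
```

View pics/end.png

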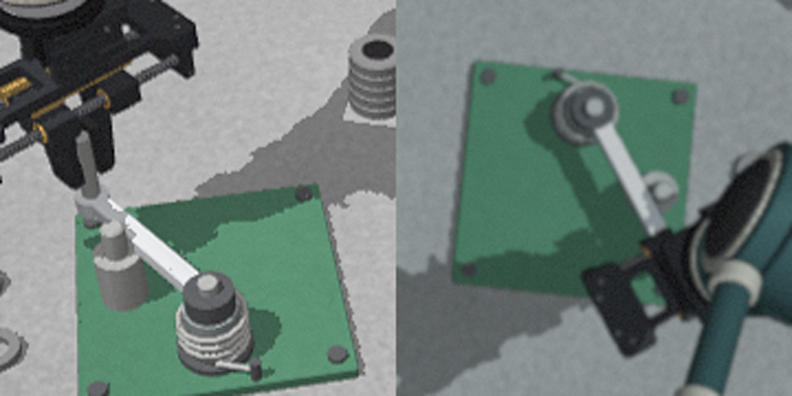

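The arm's side is against the post (crop left (115,235), right (655,190)). The tool has stalled and the push force has risen from about 4 to 14 N, so the arm is at its stop. Handing in.

```bash
python3 -c "
from workcell import bot
print(bot.close_job())"
```

```text
the job is handed in; nothing more can be done
None
```

The ring lies flat and released in the blue tray, and I handed the job in with the gripper holding the arm against the stop post (about 14 N at the pin, 17.6 s on the clock); no verdict was returned.

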